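Wind the manifold valve shut with the crank key

ROBOT

A 6-joint arm with a two-finger parallel gripper is mounted at the origin on the work surface. World frame = base frame: x ahead of the robot, y to its left, z up, the work surface at z = 0. Lengths are in m, angles in degrees, forces in N, time in s.
With the tool pointing down it reaches from about 0.35 to 0.875 m from the base axis. Payload 4.2 kg.
Tool frame: the origin (TCP) lies at the very end of the fingers, on their centre line; the grasp point (between the pads) lies 19 mm behind it (r.grip_point_offset is the distance from the TCP to the grasp point, in m); z points along the fingers, y is the line along which they close (so a half turn about z gives the same grasp; the last joint's range is limited). The gripper opens to 87 mm and grips with 3 to 60 N. Pads are 19 mm wide; open, the fingers measure 117 mm over their backs; the gripper's body (75 mm by 190 mm) begins 51 mm behind the grasp point.
Start: joints at [-59.267, 22.042, 0.453, 0, -68.411, -14.817], TCP at [0.171, -0.601, 0.223] pointing down, gripper open.
Joint ranges: [-179.83, 179.83], [-69.29, 118.12], [-61.27, 80.66], [-181.25, 117.63], [-171.15, -9.14], [-177.46, 177.46]. Speed limits (degrees/s): [159.86, 159.86, 180, 180, 180, 180].

INTERFACE

Orientations are given as a 3x3 rotation matrix whose columns are the frame's x, y, z axes.
In Python, from station import r, cams gives the robot as it stands. The module is installed in compiled form; this text tells all that it offers.
- The arm moves only by the shell command python3 -m handwheel 'ROWS'. ROWS is JSON, a list that holds one entry, the list of rows, each a list of 7 numbers: the turn, a rotation vector about the tool's x, y, z in units of 6 degrees (1.0 is 6 degrees), then the shift along the tool's x, y, z in m, then the finger opening in m, from 0 to 0.087. In form: [[[ax, ay, az, x, y, z, jaw], ...]]. A call has 1 to 12 rows; each row shifts and turns the commanded pose from where the row before left it, along the tool's axes as they then stand; what a row does not reach is not made up. A row lasts 1/10 s, in which the tool goes at most 50 mm and 8.59 degrees, less where a joint would pass 70% of its speed; a pose out of reach is approached as far as the arm can. A call with a gripper value outside its range is refused whole. The fingers move at their own pace and stop on an object; the grip force is fixed at half the most. Time passes only in rows, so rows that do not move let the fingers close. It gives the time, the measured TCP pose, the force, the opening and the grip force at its end, in the units of the state.
- r.sense(): the state, without advancing time (a new reading comes with each control period).
- cams.capture(name): name is "scene" or "side" or "wrist"; returns the picture (480x640x3 uint8, red, green, blue); there is no depth.
- cams.get_calibration(name): a dict with "camera_matrix" (3x3 intrinsics, pixels), "k1" (the pictures are not rectified: a ray, as slopes to the right and down, at radius r is drawn at 1 + k1 r^2 times it, then the intrinsics apply), "rvec" (rotation vector, rad) and "tvec" (3), from world to camera coordinates, as OpenCV has them; the wrist camera has in their place "T_tool_cam" (4x4, takes a point from camera to tool coordinates, whose origin is the TCP and whose axes are the flange's). Camera axes: x right, y down, z forward; pixel columns grow to the right and rows downward; lengths in m; the calibration is good to about 2 mm. A picture is of the moment at which its call begins: read the wrist's pose just before it. get_calibration takes no time and is no camera call.
- r.finish_job(): hands the job in; it is judged then, once.
The state is a dict: "time_s": time; "joints": joint angles; "joint_velocities": joint speeds; "effort": joint torques, N m; "tcp_pos": TCP position; "ee_rot": TCP orientation; "wrist_force": force on the tool from outside, world axes, zero at the start; "moment": the same for the moment, N m; "gripper_width": opening from 0.0 (shut) to 1.0 (fully open); "gripper_force": force on a finger pad.
Only numpy, scipy, OpenCV 4.12 (cv2) and the standard library are available. Lean on these libraries where they do the work, as an engineer would, in place of code of your own. Each camera call takes 0.05 s, during which the arm holds its last target. There are 200 camera calls.

TASK

Fit the loose crank key fully down over the square valve spindle on the clamped brass manifold, then take its blue grip and wind it clockwise (seen from above) through two and a half to three full turns until the valve comes up solid against its closed stop, without forcing it and without the crank coming off on the way. Let go and leave the crank sitting fully down on the spindle, and leave the other parts on the bench alone.

Things in the scene. Friction and masses are not known exactly. Their poses are not given: they have to be found in the camera images.
- spindle_end (a point): Centre of the top of the valve's square spindle end: bright steel, 20 mm square, standing 22 mm above the round brass gland on which the crank hub comes to rest; its uppermost 6 mm tapers to 15 mm square. z up, x and y along the square's sides, so this frame turns as the spindle is wound.
- spindle: The spindle; origin at its foot, on its upright axis at the flat top of the round brass gland (44 mm dia), 67 mm above the bench; turns like spindle_end. It turns clockwise (from above) to close, friction about 0.10 N m (1.5 N at the crank grip), stays where left, and meets a solid stop 2.4 to 3.0 turns from the start, to be felt. Up to 8 N of push at the grip is fine, over 12 N is forcing it.
- flag_tip (a point): Top of the small black flag on the white gauge strip on the manifold's top edge, 61 mm up; as the valve closes it creeps 1.2 mm per radian of spindle (7.5 mm a turn) along the manifold's +x, from about the green mark (open) to the red mark. The closed stop comes somewhere within the 2.4 mm wide red mark: too coarse to show it exactly; arriving fast strains the valve.
- manifold: Fixed brass block (90 x 75 mm, top 55 mm above the bench) with toggle clamp on a dark 120 x 210 mm sub-plate. Origin on the bench under the spindle axis, z up. Gauge strip at y = +44 mm, its green mark centred at x = -11 mm, the red at x = +11 mm; the clamp lies on the -y side, 45 to 178 mm from the axis, up to 66 mm high.
- crank_hub (a point): Centre, half-way up, of the loose steel crank key's hub: a 36 mm square block 45 mm tall with a 21.5 mm square hole right through (0.75 mm play a side; fits any of four ways round). z up, x along the arm towards the grip. The flat arm (18 mm wide, 10 mm thick) is level with the hub's underside. Mass about 0.35 kg. Seated on the gland this point is 89.5 mm above the bench.
- crank_grip (a point): Centre, half-way up, of the crank's blue upright grip: a freely revolving sleeve 18 mm dia and 48 mm tall, 65 mm from the hub's axis, its centre 37 mm above the hub's underside (14.5 mm higher than the hub's centre); z up.
- spring_tube: Bystander: chrome spring tube, 31 mm dia at the foot, 60 mm tall, upright; origin at its underside.
- bellows_cap: Bystander: red rubber bellows cap, 48 mm dia, 41 mm tall; origin at its underside.
- test_nipple: Bystander: steel test nipple, 30 mm dia, 40 mm tall, upright; origin at its underside.
- bracket: Bystander: aluminium L bracket 50 x 45 x 44 mm; origin at its underside.
There are look-alikes about, which are no part of the job. What is shaped like the part that bears crank_hub but orange or pink is not meant.

How it is judged (in metres and radians):
On the way, in this order (a step that is already met when the one before it is completed fails the run):
1. the crank hub sits fully down on the square spindle (z of crank_hub in the frame of manifold below 0.0915 m and horizontal distance between crank_hub and spindle_end below 0.003 m and angle between crank_hub's own z axis and vertical below 0.08 rad), for 0.2 s.
2. the valve has been wound up to its closed stop with the crank on the spindle (x of flag_tip in the frame of manifold above 0.01125 m and horizontal distance between crank_hub and spindle_end below 0.004 m and z of crank_hub in the frame of manifold below 0.096 m), for 0.1 s.
At the end, for the whole second after the job is handed in: The valve is wound up to its closed stop (spindle within about 0.1 rad of it, flag within 0.15 mm of the end of its travel), the crank sits upright and fully down on the spindle (within 2 mm of its seat, 3 mm of the axis) and has been let go (all of step 1 and x of flag_tip in the frame of manifold above 0.01125 m); the robot touches nothing.
It fails at once if the crank comes off the spindle, or the spindle is turned without it, part way through the winding (x of flag_tip in the frame of manifold above -0.0062 m and (z of crank_hub in the frame of manifold above 0.1 m or horizontal distance between crank_hub and spindle_end above 0.008 m)).
It fails at once if the valve is forced: crank on spindle with more than 90 N summed over the contacts in the socket (about 12 N of push at the grip) (contact force between spindle and crank above 90 N).
It fails at once if a bystander is moved by more than 15 mm (distance of any of spring_tube, bellows_cap, test_nipple, bracket from where it was at the start of the episode above 0.015 m).
It also fails if it takes over 72 s, if anything falls off the work surface, if the arm or the gripper's body presses on something with over 40 N, if the wrist force passes 120 N, or if a joint passes its speed limit or range.

## Working session

There is one attempt and no reset: what is moved stays moved. The work goes in short steps, Python scripts to look and compute and a shell command to move; the robot and the scene stay as the last step left them, time stands still between calls to the robot, and variables do not carry over. Pictures are saved under pics/ and viewed, at most 10 in all, crops included, and the job is handed in when it is done.

```bash
mkdir -p pics
python3 - <<'E'
from station import r,cams
import cv2,numpy as np
s=r.sense();print(s)
for n in("scene","side","wrist"):
    c=cams.get_calibration(n);print(n,c)
    cv2.imwrite(f"pics/{n}0.png",cams.capture(n)[:,:,::-1])
E
```

```text
{'time_s': 0.0, 'joints': array([-5.92661220e+01,  2.20907402e+01,  3.78241604e-01, -3.03554473e-02,
       -6.84109983e+01, -1.48153498e+01]), 'joint_velocities': array([ 0.02963259,  0.04273479,  0.10391016, -0.07033585, -0.09894768,
        0.01659267]), 'effort': array([-2.04835965e-05, -3.90665281e+01,  1.87401474e+01,  4.22007456e+00,
        1.08029565e-02, -1.98030239e-04]), 'tcp_pos': array([ 0.17125785, -0.60043632,  0.22144579]), 'ee_rot': array([[-9.61706234e-01, -2.74081483e-01, -6.78064215e-04],
       [-2.74082312e-01,  9.61703935e-01,  2.10441827e-03],
       [ 7.53149423e-05,  2.20967758e-03, -9.99997556e-01]]), 'wrist_force': array([ 0.38446233, -0.26848413,  0.48545712]), 'moment': array([0.01657412, 0.01055481, 0.00512328]), 'gripper_force': 0.0, 'gripper_width': 1.0000188546826079}
scene {'camera_matrix': array([[514.36186703,   0.        , 316.10882811],
       [  0.        , 514.36186703, 244.7002534 ],
       [  0.        ,   0.        ,   1.        ]]), 'k1': -0.10397245759143436, 'rvec': array([ 1.68337148,  1.65771171, -0.80868306]), 'tvec': array([-0.06810
[... 210 characters left out ...]
 'k1': -0.08674885719425715, 'rvec': array([ 0.08233625, -2.83082628,  1.25118025]), 'tvec': array([0.59404792, 0.05599021, 1.09432581])}
wrist {'camera_matrix': array([[388.86140985,   0.        , 330.71741614],
       [  0.        , 388.86140985, 240.99923035],
       [  0.        ,   0.        ,   1.        ]]), 'k1': -0.02057337302619434, 'T_tool_cam': array([[ 1.36831653e-03, -9.70772788e-01, -2.39996503e-01,
         6.60532991e-02],
       [ 9.99998834e-01,  1.49092189e-03, -3.29302559e-04,
        -3.62067996e-04],
       [ 6.77494004e-04, -2.39995773e-01,  9.70773697e-01,
        -1.61557603e-01],
       [ 0.00000000e+00,  0.00000000e+00,  0.00000000e+00,
         1.00000000e+00]])}
```

View pics/scene0.png

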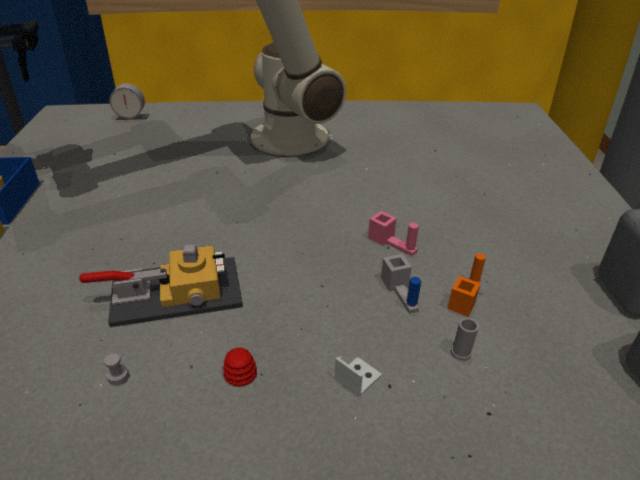

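View pics/side0.png

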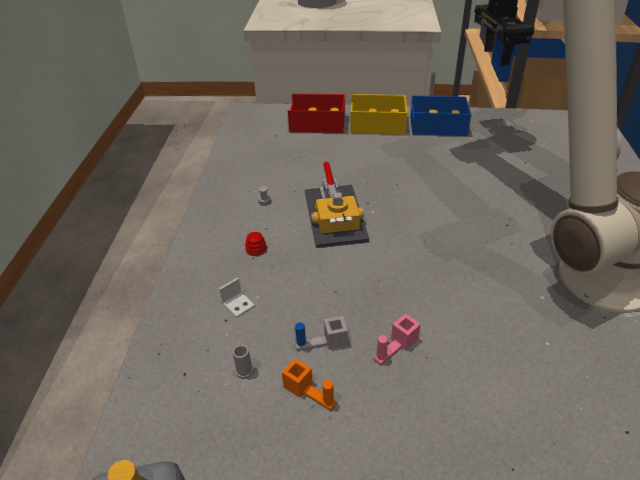

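Candidates in the scene picture: the grey hub with a blue grip at (397,264)/(414,290), the pink look-alike at (382,228), and the orange one at (464,296). By the description I choose the grey/blue one. The spindle top is at (190,249) in the scene and about (338,196) in the side view.

```bash
cat > h.py <<'E'
from station import r,cams
import cv2,numpy as np
def cam(n,s=None):
    c=cams.get_calibration(n)
    K=c["camera_matrix"];d=np.array([c["k1"],0,0,0.])
    if n=="wrist":
        s=s or r.sense();T=np.eye(4);T[:3,:3]=s["ee_rot"];T[:3,3]=s["tcp_pos"]
        W=T@c["T_tool_cam"];W=np.linalg.inv(W);return K,d,W[:3,:3],W[:3,3]
    return K,d,cv2.Rodrigues(c["rvec"])[0],c["tvec"]
def toz(C,uv,z):
    K,d,R,t=C
    p=cv2.undistortPoints(np.array([[uv]],float),K,d)[0,0]
    o=-R.T@t;v=R.T@np.array([*p,1.]);return o+v*(z-o[2])/v[2]
def proj(C,P):
    K,d,R,t=C
    return cv2.projectPoints(np.atleast_2d(np.array(P,float)),cv2.Rodrigues(R)[0],t,K,d)[0][:,0]
E
python3 - <<'E'
from h import *
S=cam("scene");D=cam("side")
for nm,a,b,z in(("hubtop",(397,261),(335,325),.045),("grip top",(414,281),(300,325),.061),("spindle",(190,248),(338,196),.089),("red handle",(85,277),(326,165),.06),
 ("tube",(467,325),(242,349),.06),("pinkgrip",(412,226),(382,338),.061),("orange hub",(465,286),(297,369),.045),("strip",(220,262),(338,219),.061)):
    print(nm,toz(S,a,z).round(3),toz(D,b,z).round(3))
a=cv2.imread("pics/scene0.png");b=cv2.imread("pics/side0.png")
cv2.imwrite("pics/crop1.png",np.vstack([np.hstack([cv2.resize(a[230:330,80:250],(400,235),interpolation=2),cv2.resize(a[220:320,340:510],(400,235),interpolation=2)]),
 np.hstack([cv2.resize(b[150:250,260:430],(400,235),interpolation=2),cv2.resize(b[290:390,260:430],(400,235),interpolation=2)])]))
E
```

```text
hubtop [0.559 0.192 0.045] [0.563 0.192 0.045]
grip top [0.627 0.207 0.061] [0.624 0.208 0.061]
spindle [ 0.577 -0.142  0.089] [ 0.574 -0.138  0.089]
red handle [ 0.612 -0.307  0.06 ] [ 0.612 -0.305  0.06 ]
tube [0.72  0.267 0.06 ] [0.718 0.265 0.06 ]
pinkgrip [0.482 0.228 0.061] [0.48  0.23  0.061]
orange hub [0.622 0.291 0.045] [0.622 0.29  0.045]
strip [ 0.578 -0.097  0.061] [ 0.572 -0.092  0.061]
```

View pics/crop1.png

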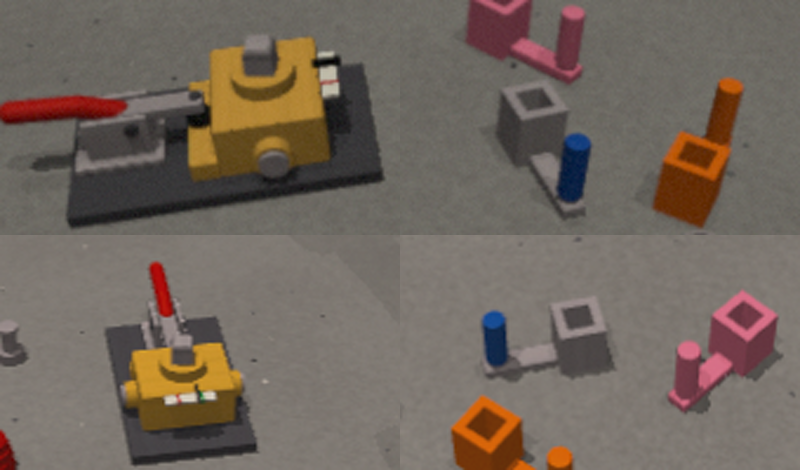

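The crop confirms the grey crank with the blue grip. Both cameras put the hub at about (0.561, 0.192), with the arm at about 13° yaw, and the spindle at about (0.576, -0.140). The wrist camera looks over the spindle first.

```bash
python3 -m handwheel '[[[0,0,0,-0.040,0.026,0,0.087],[0,0,0,-0.040,0.026,0,0.087],[0,0,0,-0.040,0.026,0,0.087],[0,0,0,-0.040,0.026,0,0.087],[0,0,0,-0.040,0.026,0,0.087],[0,0,0,-0.040,0.026,0,0.087],[0,0,0,-0.040,0.026,0,0.087],[0,0,0,-0.040,0.026,0,0.087],[0,0,0,-0.040,0.026,0,0.087],[0,0,0,-0.040,0.026,0,0.087],[0,0,0,-0.040,0.026,0,0.087],[0,0,0,-0.040,0.026,0,0.087]]]'
python3 -m handwheel '[[[0,0,0,-0.035,0.020,0,0.087],[0,0,0,0,0,0,0.087],[0,0,0,0,0,0,0.087],[0,0,0,0,0,0,0.087]]]'
python3 - <<'E'
from h import *
import pickle
for i in range(3):
    s=r.sense(); im=cams.capture("wrist"); print(s["tcp_pos"],s["wrist_force"],s["time_s"])
pickle.dump((s,im),open("w1.pkl","wb"))
C=cam("wrist",s);print(proj(C,[.5755,-.14,.089]))
u,v=proj(C,[.5755,-.14,.08])[0].astype(int);v=min(max(v,100),380);u=min(max(u,130),510)
print(u-130,v-100)
cv2.imwrite("pics/w1.png",cv2.resize(im[v-100:v+100,u-130:u+130,::-1],None,fx=3,fy=3,interpolation=2))
E
```

```text
time_s: 1.35
tcp_pos: [0.5483, -0.1675, 0.2225]
ee_rot: [[-0.962, -0.274, -0.0], [-0.274, 0.962, 0.0], [0.0, 0.0, -1.0]]
wrist_force: [0.4, -1.1, 0.3]
gripper_width: 1.0
gripper_force: 0.0
time_s: 1.75
tcp_pos: [0.5748, -0.141, 0.2223]
ee_rot: [[-0.962, -0.274, -0.001], [-0.274, 0.962, 0.0], [0.001, 0.0, -1.0]]
wrist_force: [-0.1, -0.9, -0.7]
gripper_width: 1.003
gripper_force: 0.0
[ 0.57482851 -0.14101929  0.22226062] [-0.07767583 -0.85307863 -0.68921428] 1.75
[ 0.57476507 -0.14134244  0.22252128] [-0.25626316  0.09401045  0.73837374] 1.8
[ 0.57479091 -0.14148347  0.22270381] [-0.36841207 -0.24504144  0.20545509] 1.85
[[332.89612447 233.72759819]]
202 131
```

View pics/w1.png

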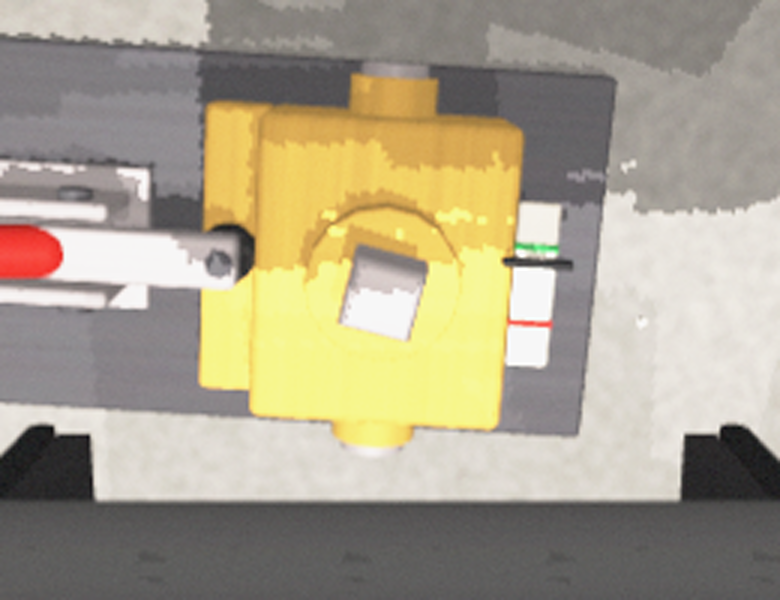

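The wrist view is upright: image right is about world +y, down is about world +x. It shows the spindle top centred near crop pixel (381,305), rotated about 12°, and the flag just past green. Next the crank, with the same relative view.

```bash
python3 -m handwheel '[[[0,0,0,-0.0097,0.0405,0,0.087],[0,0,0,-0.0097,0.0405,0,0.087],[0,0,0,-0.0097,0.0405,0,0.087],[0,0,0,-0.0097,0.0405,0,0.087],[0,0,0,-0.0097,0.0405,0,0.087],[0,0,0,-0.0097,0.0405,0,0.087],[0,0,0,-0.0097,0.0405,0,0.087],[0,0,0,-0.0097,0.0405,0,0.087],[0,0,0,0,0,0,0.087],[0,0,0,0,0,0,0.087],[0,0,0,0,0,0,0.087],[0,0,0,0,0,0,0.087]]]'
python3 - <<'E'
from h import *
import pickle
s=r.sense(); im=cams.capture("wrist")
pickle.dump((s,im),open("w2.pkl","wb"))
s1,im1=pickle.load(open("w1.pkl","rb"))
out=[]
for (ss,I,P,h,f) in ((s1,im1,[.5755,-.14,.085],25,8),(s,im,[.59,.2,.04],68,400/136)):
    C=cam("wrist",ss);u,v=proj(C,P)[0].astype(int);print(u-h,v-h,f)
    out.append(cv2.resize(I[v-h:v+h,u-h:u+h,::-1],(400,400),interpolation=cv2.INTER_CUBIC))
cv2.imwrite("pics/w2.png",np.hstack(out))
E
```

```text
time_s: 3.1
tcp_pos: [0.5615, 0.1909, 0.2228]
ee_rot: [[-0.962, -0.272, 0.0], [-0.272, 0.962, 0.0], [-0.0, -0.0, -1.0]]
wrist_force: [0.4, -0.3, -0.0]
gripper_width: 0.999
gripper_force: 0.0
307 207 8
264 184 2.9411764705882355
```

View pics/w2.png

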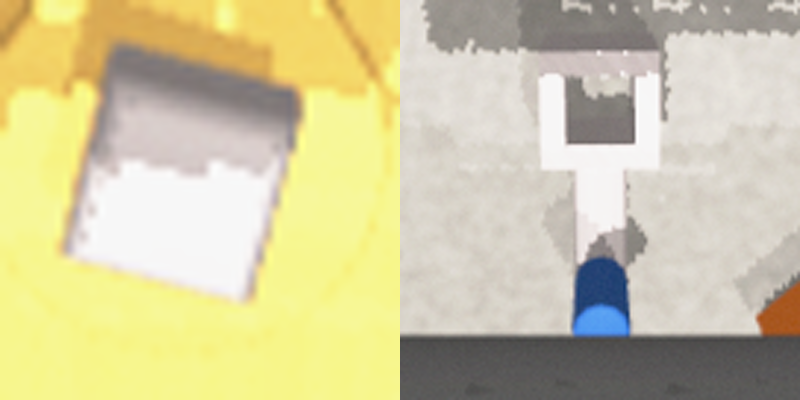

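The hub top face is centred at right-crop (600.5,109.5), square with the image. The spindle outline is centred at about left-crop (179,185), rotated 14.4°, which is +2.4 units about tool z.

Run:
```python
from h import *
import pickle
s1,_=pickle.load(open("w1.pkl","rb"));s2,_=pickle.load(open("w2.pkl","rb"))
f=400/136
sp=toz(cam("wrist",s1),(307+179.4/8-.5,207+185.4/8-.5),.085)
hb=toz(cam("wrist",s2),(264+201/f-.5,184+110/f-.5),.045)
print("spindle",sp,"hub",hb)
s=r.sense();R=s["ee_rot"];print(s["tcp_pos"],"tool delta to hub",R.T@(hb-s["tcp_pos"]),"hub->spindle",R.T@(sp-hb))
print("grip px from arm yaw",np.degrees(np.arctan2(-R[1,0],-R[0,0])))
```

```text
spindle [ 0.57408209 -0.14363792  0.085     ] hub [0.5608832  0.19123014 0.045     ]
[0.56152868 0.19098092 0.22278668] tool delta to hub [0.00058593 0.00040873 0.17778659] hub->spindle [ 0.07850189 -0.32580073 -0.04002706]
grip px from arm yaw 15.805540740443426
```

```bash
python3 -m handwheel '[[[0,0,0,0.0006,0.0004,0.040,0.087],[0,0,0,0,0,0.040,0.087],[0,0,0,0,0,0.040,0.087],[0,0,0,0,0,0.040,0.087],[0,0,0,0,0,0.030,0.087],[0,0,0,0,0,0.020,0.087],[0,0,0,0,0,0,0.087],[0,0,0,0,0,0,0.030],[0,0,0,0,0,0,0.030],[0,0,0,0,0,0,0.030],[0,0,0,0,0,0,0.030],[0,0,0,0,0,0,0.030]]]'
python3 -m handwheel '[[[0,0,0,0,0,0,0.030],[0,0,0,0,0,0,0.030],[0,0,0,0,0,-0.005,0.030],[0,0,0,0,0,-0.010,0.030],[0,0,0,0,0,-0.030,0.030],[0,0,0,0,0,-0.040,0.030],[0,0,0,0,0,-0.040,0.030],[0,0,0,0,0,-0.015,0.030],[0,0,0,0,0,0,0.030]]]'
```

```text
time_s: 4.35
tcp_pos: [0.561, 0.1928, 0.0133]
ee_rot: [[-0.962, -0.274, 0.001], [-0.274, 0.962, 0.001], [-0.001, 0.0, -1.0]]
wrist_force: [0.1, -0.1, 1.1]
gripper_width: 0.634
gripper_force: 0.0
time_s: 5.25
tcp_pos: [0.562, 0.1934, 0.1562]
ee_rot: [[-0.962, -0.274, 0.006], [-0.274, 0.962, 0.004], [-0.007, 0.002, -1.0]]
wrist_force: [0.1, -0.1, -2.7]
gripper_width: 0.412
gripper_force: 30.0
```

```bash
python3 -m handwheel '[[[0,0,0,0.0098,-0.0407,0,0.030],[0,0,0,0.0098,-0.0407,0,0.030],[0,0,0,0.0098,-0.0407,0,0.030],[0,0,0,0.0098,-0.0407,0,0.030],[0,0,0,0.0098,-0.0407,0,0.030],[0,0,0,0.0098,-0.0407,0,0.030],[0,0,0,0.0098,-0.0407,0,0.030],[0,0,0,0.0098,-0.0407,0,0.030],[0,0,1.2,0,0,0,0.030],[0,0,1.2,0,0,0,0.030],[0,0,0,0,0,0.02,0.030],[0,0,0,0,0,0.01,0.030]]]'
python3 -m handwheel '[[[0,0,0,0,0,0,0.030],[0,0,0,0,0,0,0.030],[0,0,0,0,0,0,0.030]]]'
python3 - <<'E'
from h import *
for i in range(3):
    s=r.sense(); im=cams.capture("wrist"); print(s["tcp_pos"],s["wrist_force"])
b=cams.capture("side");a=cams.capture("scene")
k=lambda I,x,y,w,h:cv2.resize(I[y:y+h,x:x+w,::-1],(400,300),interpolation=2)
cv2.imwrite("pics/a1.png",np.vstack([np.hstack([k(im,0,0,640,480),k(im,232,140,200,150)]),np.hstack([k(a,120,190,120,90),k(b,280,130,120,90)])]))
C=cam("wrist",s);print(proj(C,[.5741,-.1436,.089]))
E
```

```text
time_s: 6.45
tcp_pos: [0.5723, -0.142, 0.1194]
ee_rot: [[-1.0, -0.025, -0.006], [-0.025, 1.0, 0.001], [0.006, 0.001, -1.0]]
wrist_force: [-1.6, 0.9, -3.3]
gripper_width: 0.411
gripper_force: 30.0
time_s: 6.75
tcp_pos: [0.5751, -0.1419, 0.123]
ee_rot: [[-1.0, -0.027, 0.001], [-0.027, 1.0, -0.0], [-0.001, -0.0, -1.0]]
wrist_force: [-0.3, 0.1, -3.9]
gripper_width: 0.412
gripper_force: 30.0
[ 0.57505288 -0.14194843  0.12303598] [-0.33174839  0.08301148 -3.91156983]
[ 0.57511621 -0.14193985  0.12323431] [ 0.74479948 -0.42760964 -2.64508333]
[ 0.57506204 -0.14192764  0.12327937] [-0.04519314 -0.12473599 -3.16745666]
[[328.75407615 271.1516059 ]]
```

View pics/a1.png

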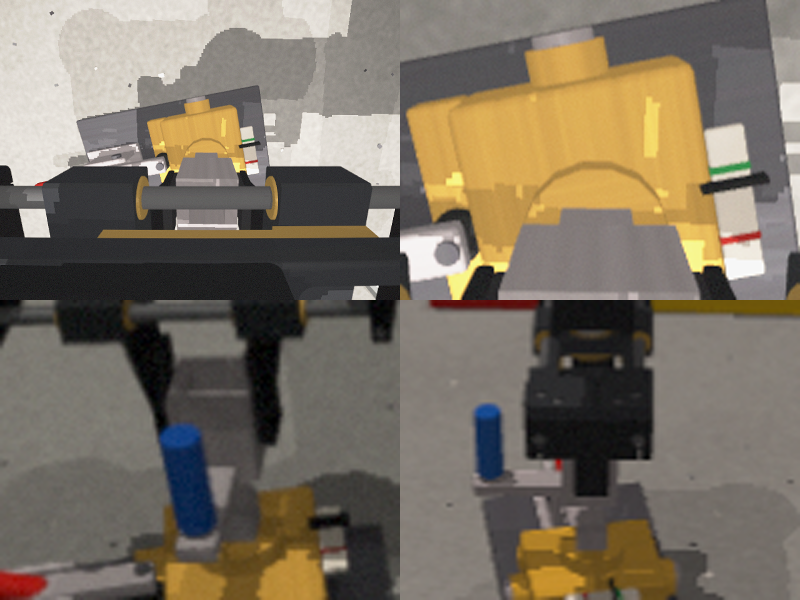

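The crank hangs level over the spindle. In the wrist view the spindle shows under the hub, centred to well under a millimetre sideways (col ~331 for both). I lower in stages and watch the force.

```bash
python3 -m handwheel '[[[0,0,0,0,0,0.009,0.030],[0,0,0,0,0,0.009,0.030],[0,0,0,0,0,0.004,0.030],[0,0,0,0,0,0.003,0.030],[0,0,0,0,0,0,0.030]]]'
```

```text
time_s: 7.5
tcp_pos: [0.5742, -0.1421, 0.0967]
ee_rot: [[-1.0, -0.026, -0.001], [-0.026, 1.0, -0.0], [0.001, 0.0, -1.0]]
wrist_force: [-1.0, -0.1, -3.0]
gripper_width: 0.409
gripper_force: 30.0
```

```bash
python3 -m handwheel '[[[0,0,0,0,0,0.002,0.030],[0,0,0,0,0,0.002,0.030],[0,0,0,0,0,0,0.030],[0,0,0,0,0,0,0.030]]]'
```

```text
time_s: 7.9
tcp_pos: [0.5747, -0.1421, 0.0936]
ee_rot: [[-1.0, -0.026, 0.0], [-0.026, 1.0, -0.0], [-0.0, -0.0, -1.0]]
wrist_force: [0.2, 0.1, -3.8]
gripper_width: 0.41
gripper_force: 30.0
```

```bash
python3 -m handwheel '[[[0,0,0,0,0,0.003,0.030],[0,0,0,0,0,0.003,0.030],[0,0,0,0,0,0.003,0.030],[0,0,0,0,0,0.002,0.030],[0,0,0,0,0,0,0.030],[0,0,0,0,0,0,0.030]]]'
```

```text
time_s: 8.5
tcp_pos: [0.5747, -0.142, 0.0825]
ee_rot: [[-1.0, -0.027, -0.0], [-0.027, 1.0, -0.0], [0.0, -0.0, -1.0]]
wrist_force: [-0.3, -0.8, -3.9]
gripper_width: 0.409
gripper_force: 30.0
```

```bash
python3 -m handwheel '[[[0,0,0,0,0,0.001,0.030],[0,0,0,0,0,0.001,0.030],[0,0,0,0,0,0,0.030],[0,0,0,0,0,0,0.030]]]'
```

```text
time_s: 8.9
tcp_pos: [0.5748, -0.142, 0.0807]
ee_rot: [[-1.0, -0.027, 0.0], [-0.027, 1.0, -0.0], [-0.0, -0.0, -1.0]]
wrist_force: [-0.7, -0.4, -3.1]
gripper_width: 0.411
gripper_force: 30.0
```

```bash
python3 -m handwheel '[[[0,0,0,0,0,0.0005,0.030],[0,0,0,0,0,0.0005,0.030],[0,0,0,0,0,0,0.030],[0,0,0,0,0,0,0.030]]]'
```

```text
time_s: 9.3
tcp_pos: [0.5748, -0.1421, 0.0807]
ee_rot: [[-1.0, -0.027, 0.001], [-0.027, 1.0, -0.0], [-0.001, -0.0, -1.0]]
wrist_force: [-2.8, 0.6, 5.9]
gripper_width: 0.41
gripper_force: 30.0
```

Seated: contact at TCP z 0.0807 means the underside is at 0.067. I release, rise and move over the blue grip.

```bash
python3 -m handwheel '[[[0,0,0,0,0,0,0.060],[0,0,0,0,0,0,0.060],[0,0,0,0,0,0,0.060],[0,0,0,0,0,0,0.060],[0,0,0,0,0,0,0.060],[0,0,0,0,0,-0.02,0.060],[0,0,0,0,0,-0.03,0.060],[0,0,0,0,0,-0.025,0.060],[0,0,0,0,0,0,0.060],[0,0,0,-0.035,0,0,0.060],[0,0,0,-0.030,0,0,0.060],[0,0,0,0,0,0,0.060]]]'
python3 - <<'E'
from h import *
s=r.sense(); im=cams.capture("wrist"); print(s["tcp_pos"],s["gripper_width"])
b=cams.capture("side");a=cams.capture("scene")
k=lambda I,x,y,w,h:cv2.resize(I[y:y+h,x:x+w,::-1],(400,300),interpolation=2)
cv2.imwrite("pics/a2.png",np.vstack([np.hstack([k(im,0,0,640,480),k(im,232,140,200,150)]),np.hstack([k(a,120,190,120,90),k(b,280,130,120,90)])]))
C=cam("wrist",s);print(proj(C,[[.5748,-.142,.112],[.6398,-.1403,.128]]))
for n in("scene","side"):print(n,proj(cam(n),[[.5748,-.142,.112],[.6398,-.1403,.128],[.6398,-.1403,.080]]))
E
```

```text
time_s: 10.5
tcp_pos: [0.6421, -0.1401, 0.1529]
ee_rot: [[-1.0, -0.027, 0.0], [-0.027, 1.0, -0.0], [-0.0, -0.0, -1.0]]
wrist_force: [-1.2, 0.1, -0.4]
gripper_width: 0.691
gripper_force: 0.0
[ 0.64211321 -0.14011704  0.15294106] 0.6911041016248934
[[331.98336206 142.02973186]
 [331.67731369 274.58510646]]
scene [[187.85031986 235.59803346]
 [179.32695777 253.70796608]
 [184.39217618 278.87883151]]
side [[337.67884485 186.36114978]
 [307.63183266 180.09716789]
 [308.52396351 197.92282288]]
```

View pics/a2.png

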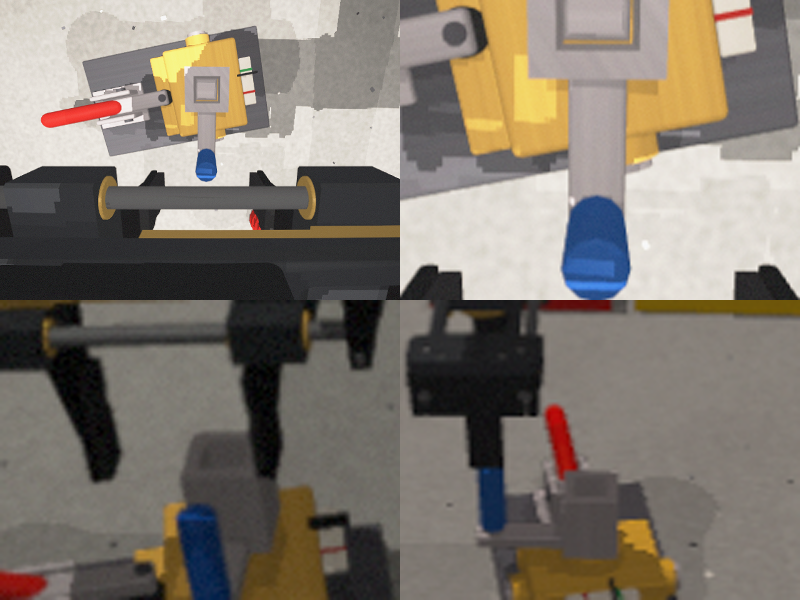

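The crank is fully down (hub at wrist (331,144) and grip top at (330,271), close to prediction). I descend onto the grip and close.

```bash
python3 -m handwheel '[[[0,0,0,0,0,0.02,0.060],[0,0,0,0,0,0.025,0.060],[0,0,0,0,0,0.015,0.060],[0,0,0,0,0,0.007,0.060],[0,0,0,0,0,0,0.012],[0,0,0,0,0,0,0.012],[0,0,0,0,0,0,0.012],[0,0,0,0,0,0,0.012],[0,0,0,0,0,0,0.012],[0,0,0,0,0,0,0.012],[0,0,0,0,0,0,0.012],[0,0,0,0,0,0,0.012]]]'
python3 -m handwheel '[[[0,0,0,0,0,0,0.012],[0,0,0,0,0,0,0.012],[0,0,0,0,0,0,0.012]]]'
```

```text
time_s: 11.85
tcp_pos: [0.6397, -0.1404, 0.0878]
ee_rot: [[-1.0, -0.027, 0.0], [-0.027, 1.0, -0.0], [-0.0, -0.0, -1.0]]
wrist_force: [-0.3, 0.7, 0.7]
gripper_width: 0.198
gripper_force: 30.0
time_s: 12.15
tcp_pos: [0.6397, -0.1404, 0.0877]
ee_rot: [[-1.0, -0.027, 0.0], [-0.027, 1.0, -0.0], [-0.0, -0.0, -1.0]]
wrist_force: [-0.2, -0.2, 1.3]
gripper_width: 0.201
gripper_force: 30.0
```

Gripped (17.5 mm opening, no side load). First quarter turn clockwise in 7.5° steps.

```bash
python3 -m handwheel '[[[0,0,0,0.0006,-0.0085,0,0.012],[0,0,0,0.0017,-0.0083,0,0.012],[0,0,0,0.0027,-0.0081,0,0.012],[0,0,0,0.0038,-0.0076,0,0.012],[0,0,0,0.0047,-0.0071,0,0.012],[0,0,0,0.0056,-0.0064,0,0.012],[0,0,0,0.0064,-0.0056,0,0.012],[0,0,0,0.0071,-0.0047,0,0.012],[0,0,0,0.0076,-0.0038,0,0.012],[0,0,0,0.0081,-0.0027,0,0.012],[0,0,0,0.0083,-0.0017,0,0.012],[0,0,0,0.0085,-0.0006,0,0.012]]]'; python3 -m handwheel '[[[0,0,0,0,0,0,0.012],[0,0,0,0,0,0,0.012]]]'
```

```text
time_s: 13.35
tcp_pos: [0.5759, -0.2077, 0.0877]
ee_rot: [[-1.0, -0.026, 0.001], [-0.026, 1.0, -0.001], [-0.001, -0.001, -1.0]]
wrist_force: [1.8, 0.7, 1.2]
gripper_width: 0.204
gripper_force: 30.0
time_s: 13.55
tcp_pos: [0.5753, -0.2077, 0.0877]
ee_rot: [[-1.0, -0.027, -0.002], [-0.027, 1.0, -0.001], [0.002, -0.001, -1.0]]
wrist_force: [0.4, -2.2, 3.1]
gripper_width: 0.199
gripper_force: 30.0
```

```bash
python3 -m handwheel '[[[0,0,0,0.0168,0.0022,0,0.012],[0,0,0,0.0157,0.0065,0,0.012],[0,0,0,0.0135,0.0103,0,0.012],[0,0,0,0.0103,0.0135,0,0.012],[0,0,0,0.0065,0.0157,0,0.012],[0,0,0,0.0022,0.0168,0,0.012],[0,0,0,0,0,0,0.012]]]'; python3 -m handwheel '[[[0,0,0,0,0,0,0.012],[0,0,0,0,0,0,0.012]]]'
```

```text
time_s: 14.25
tcp_pos: [0.509, -0.1422, 0.0876]
ee_rot: [[-1.0, -0.029, -0.001], [-0.029, 1.0, 0.0], [0.001, 0.0, -1.0]]
wrist_force: [-1.1, 1.1, 3.1]
gripper_width: 0.2
gripper_force: 30.0
time_s: 14.45
tcp_pos: [0.5091, -0.1439, 0.0875]
ee_rot: [[-1.0, -0.026, -0.002], [-0.026, 1.0, 0.0], [0.002, 0.0, -1.0]]
wrist_force: [-2.6, 0.6, 4.7]
gripper_width: 0.199
gripper_force: 30.0
```

```bash
python3 -m handwheel '[[[0,0,0,-0.0022,0.0168,0,0.012],[0,0,0,-0.0065,0.0157,0,0.012],[0,0,0,-0.0103,0.0135,0,0.012],[0,0,0,-0.0135,0.0103,0,0.012],[0,0,0,-0.0157,0.0065,0,0.012],[0,0,0,-0.0168,0.0022,0,0.012],[0,0,0,-0.0168,-0.0022,0,0.012],[0,0,0,-0.0157,-0.0065,0,0.012],[0,0,0,-0.0135,-0.0103,0,0.012],[0,0,0,-0.0103,-0.0135,0,0.012],[0,0,0,-0.0065,-0.0157,0,0.012],[0,0,0,-0.0022,-0.0168,0,0.012]]]';python3 -m handwheel '[[[0,0,0,0,0,0,0.012],[0,0,0,0,0,0,0.012]]]'
```

```text
time_s: 15.65
tcp_pos: [0.6395, -0.1398, 0.087]
ee_rot: [[-1.0, -0.027, -0.004], [-0.027, 1.0, 0.001], [0.004, 0.001, -1.0]]
wrist_force: [-5.6, 3.5, 6.3]
gripper_width: 0.2
gripper_force: 30.0
time_s: 15.85
tcp_pos: [0.6395, -0.141, 0.087]
ee_rot: [[-1.0, -0.026, -0.002], [-0.026, 1.0, -0.0], [0.002, -0.0, -1.0]]
wrist_force: [-2.6, -1.4, 3.5]
gripper_width: 0.199
gripper_force: 30.0
```

```bash
python3 -m handwheel '[[[0,0,0,0.0022,-0.0168,0,0.012],[0,0,0,0.0065,-0.0157,0,0.012],[0,0,0,0.0103,-0.0135,0,0.012],[0,0,0,0.0135,-0.0103,0,0.012],[0,0,0,0.0157,-0.0065,0,0.012],[0,0,0,0.0168,-0.0022,0,0.012],[0,0,0,0.0168,0.0022,0,0.012],[0,0,0,0.0157,0.0065,0,0.012],[0,0,0,0.0135,0.0103,0,0.012],[0,0,0,0.0103,0.0135,0,0.012],[0,0,0,0.0065,0.0157,0,0.012],[0,0,0,0.0022,0.0168,0,0.012]]]';python3 -m handwheel '[[[0,0,0,0,0,0,0.012],[0,0,0,0,0,0,0.012]]]'
```

```text
time_s: 17.05
tcp_pos: [0.5089, -0.1444, 0.0878]
ee_rot: [[-1.0, -0.026, 0.002], [-0.026, 1.0, -0.001], [-0.002, -0.001, -1.0]]
wrist_force: [3.0, -2.0, -0.3]
gripper_width: 0.196
gripper_force: 30.0
time_s: 17.25
tcp_pos: [0.5092, -0.1439, 0.0877]
ee_rot: [[-1.0, -0.027, -0.001], [-0.027, 1.0, -0.0], [0.001, -0.0, -1.0]]
wrist_force: [-1.4, 1.1, 3.0]
gripper_width: 0.199
gripper_force: 30.0
```

```bash
python3 -m handwheel '[[[0,0,0,-0.0022,0.0168,0,0.012],[0,0,0,-0.0065,0.0157,0,0.012],[0,0,0,-0.0103,0.0135,0,0.012],[0,0,0,-0.0135,0.0103,0,0.012],[0,0,0,-0.0157,0.0065,0,0.012],[0,0,0,-0.0168,0.0022,0,0.012],[0,0,0,-0.0168,-0.0022,0,0.012],[0,0,0,-0.0157,-0.0065,0,0.012],[0,0,0,-0.0135,-0.0103,0,0.012],[0,0,0,-0.0103,-0.0135,0,0.012],[0,0,0,-0.0065,-0.0157,0,0.012],[0,0,0,-0.0022,-0.0168,0,0.012]]]';python3 -m handwheel '[[[0,0,0,0,0,0,0.012],[0,0,0,0,0,0,0.012]]]'
python3 - <<'E'
from h import *
b=cams.capture("side");a=cams.capture("scene");w=cams.capture("wrist")
k=lambda I,x,y,w,h:cv2.resize(I[y:y+h,x:x+w,::-1],(400,300),interpolation=2)
cv2.imwrite("pics/a3.png",np.vstack([np.hstack([k(w,0,0,640,480),k(w,332,60,120,90)]),np.hstack([k(a,120,190,120,90),k(b,280,130,120,90)])]))
E
```

```text
time_s: 18.45
tcp_pos: [0.6395, -0.1399, 0.087]
ee_rot: [[-1.0, -0.027, -0.003], [-0.027, 1.0, 0.001], [0.003, 0.001, -1.0]]
wrist_force: [-5.6, 3.6, 5.1]
gripper_width: 0.196
gripper_force: 30.0
time_s: 18.65
tcp_pos: [0.6396, -0.1409, 0.087]
ee_rot: [[-1.0, -0.026, -0.002], [-0.026, 1.0, -0.0], [0.002, -0.0, -1.0]]
wrist_force: [-1.0, -0.6, 4.2]
gripper_width: 0.199
gripper_force: 30.0
```

View pics/a3.png

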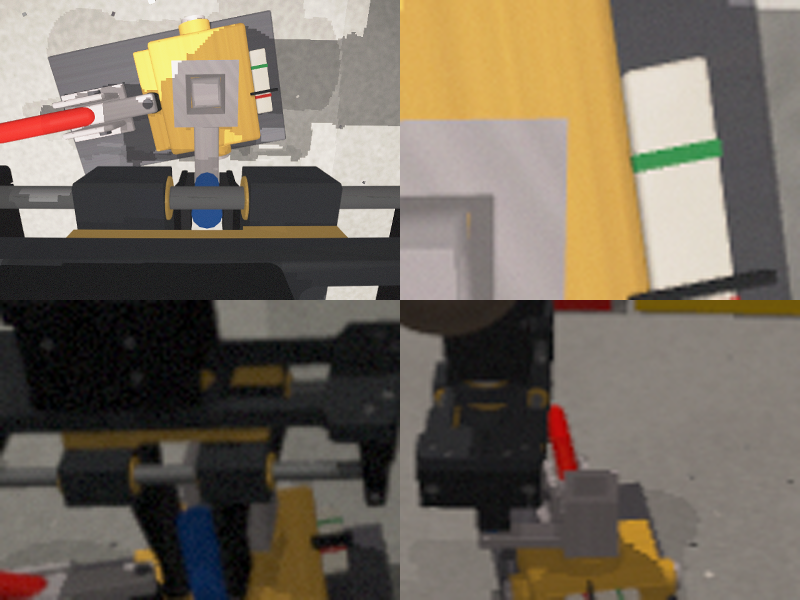

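The wrist view shows the flag at (262,93), just short of red at (263,97), with green at (260,66). So about 3–4 mm of flag travel is left (~0.4–0.5 turn), and the hub is still fully down. From here I go slower.

```bash
python3 -m handwheel '[[[0,0,0,0.0006,-0.0085,0,0.012],[0,0,0,0.0017,-0.0083,0,0.012],[0,0,0,0.0027,-0.0081,0,0.012],[0,0,0,0.0038,-0.0076,0,0.012],[0,0,0,0.0047,-0.0071,0,0.012],[0,0,0,0.0056,-0.0064,0,0.012],[0,0,0,0.0064,-0.0056,0,0.012],[0,0,0,0.0071,-0.0047,0,0.012],[0,0,0,0,0,0,0.012],[0,0,0,0,0,0,0.012]]]'
```

```text
time_s: 19.8
tcp_pos: [0.6081, -0.1982, 0.0878]
ee_rot: [[-1.0, -0.026, -0.0], [-0.026, 1.0, -0.001], [0.0, -0.001, -1.0]]
wrist_force: [-0.7, 0.1, 0.1]
gripper_width: 0.202
gripper_force: 30.0
```

```bash
python3 -m handwheel '[[[0,0,0,0.0038,-0.0019,0,0.012],[0,0,0,0.0038,-0.0019,0,0.012],[0,0,0,0.0040,-0.0014,0,0.012],[0,0,0,0.0040,-0.0014,0,0.012],[0,0,0,0.0041,-0.0008,0,0.012],[0,0,0,0.0042,-0.0008,0,0.012],[0,0,0,0.0042,-0.0003,0,0.012],[0,0,0,0.0043,-0.0003,0,0.012],[0,0,0,0,0,0,0.012],[0,0,0,0,0,0,0.012]]]'
```

```text
time_s: 20.8
tcp_pos: [0.5755, -0.2076, 0.0877]
ee_rot: [[-1.0, -0.026, -0.001], [-0.026, 1.0, -0.0], [0.001, -0.0, -1.0]]
wrist_force: [0.8, -2.5, 2.8]
gripper_width: 0.197
gripper_force: 30.0
```

```bash
python3 -m handwheel '[[[0,0,0,0.0042,0.0003,0,0.012],[0,0,0,0.0043,0.0003,0,0.012],[0,0,0,0.0041,0.0008,0,0.012],[0,0,0,0.0042,0.0009,0,0.012],[0,0,0,0.0041,0.0013,0,0.012],[0,0,0,0.0040,0.0014,0,0.012],[0,0,0,0.0038,0.0019,0,0.012],[0,0,0,0.0038,0.0019,0,0.012],[0,0,0,0,0,0,0.012],[0,0,0,0,0,0,0.012]]]'
```

```text
time_s: 21.8
tcp_pos: [0.5423, -0.1993, 0.0876]
ee_rot: [[-1.0, -0.026, -0.003], [-0.026, 1.0, 0.0], [0.003, 0.0, -1.0]]
wrist_force: [-2.6, -4.6, 4.7]
gripper_width: 0.2
gripper_force: 30.0
```

```bash
python3 -m handwheel '[[[0,0,0,0.0018,0.0011,0,0.012],[0,0,0,0.0018,0.0012,0,0.012],[0,0,0,0.0017,0.0012,0,0.012],[0,0,0,0.0018,0.0012,0,0.012],[0,0,0,0.0016,0.0014,0,0.012],[0,0,0,0.0016,0.0014,0,0.012],[0,0,0,0.0016,0.0014,0,0.012],[0,0,0,0.0016,0.0014,0,0.012],[0,0,0,0,0,0,0.012],[0,0,0,0,0,0,0.012]]]'
```

```text
time_s: 22.8
tcp_pos: [0.5291, -0.1895, 0.0876]
ee_rot: [[-1.0, -0.026, -0.002], [-0.026, 1.0, -0.0], [0.002, -0.0, -1.0]]
wrist_force: [-1.9, -4.9, 4.7]
gripper_width: 0.193
gripper_force: 30.0
```

```bash
cat > c.py <<'E'
from station import r
import numpy as np,sys
s=r.sense();F=s["wrist_force"];d=s["tcp_pos"][:2]-[.5746,-.1424];n=d/np.hypot(*d);t=np.array([n[1],-n[0]])
res=-F[:2]@t;print("th %.1f R %.1f resist %.1f radial %.1f z %.1f t %.2f"%(-np.degrees(np.arctan2(*d[::-1]))%360,1e3*np.hypot(*d),res,F[:2]@n,F[2],s["time_s"]))
sys.exit(int(res>4.5))
E
python3 c.py; python3 -m handwheel '[[[0,0,0,0.0004,-0.0004,0,0.012],[0,0,0,0,0,0,0.012],[0,0,0,0,0,0,0.012]]]' >/dev/null; time python3 c.py
```

```text
th 134.0 R 65.5 resist 2.0 radial 4.8 z 4.7 t 22.80
th 134.0 R 65.5 resist 0.9 radial 3.5 z 4.6 t 23.10
real	0m0.225s
user	0m0.747s
sys	0m0.020s
```

Lateral stiffness is soft (~2–3 N/mm), so I use 1 mm steps with a force check between each.

```bash
exec 3>/dev/null; python3 -m handwheel '[[[0,0,0,0.0007,0.0007,0,0.012]]]' >&3 && python3 c.py && python3 -m handwheel '[[[0,0,0,0.0007,0.0007,0,0.012]]]' >&3 && python3 c.py && python3 -m handwheel '[[[0,0,0,0.0007,0.0007,0,0.012]]]' >&3 && python3 c.py && python3 -m handwheel '[[[0,0,0,0.0007,0.0007,0,0.012]]]' >&3 && python3 c.py && python3 -m handwheel '[[[0,0,0,0.0007,0.0007,0,0.012]]]' >&3 && python3 c.py && python3 -m handwheel '[[[0,0,0,0.0007,0.0007,0,0.012]]]' >&3 && python3 c.py && python3 -m handwheel '[[[0,0,0,0.0006,0.0008,0,0.012]]]' >&3 && python3 c.py && python3 -m handwheel '[[[0,0,0,0.0006,0.0008,0,0.012]]]' >&3 && python3 c.py && python3 -m handwheel '[[[0,0,0,0.0006,0.0008,0,0.012]]]' >&3 && python3 c.py && python3 -m handwheel '[[[0,0,0,0.0006,0.0008,0,0.012]]]' >&3 && python3 c.py && python3 -m handwheel '[[[0,0,0,0.0006,0.0008,0,0.012]]]' >&3 && python3 c.py && python3 -m handwheel '[[[0,0,0,0.0006,0.0008,0,0.012]]]' >&3 && python3 c.py && python3 -m handwheel '[[[0,0,0,0.0006,0.0008,0,0.012]]]' >&3 && python3 c.py && python3 -m handwheel '[[[0,0,0,0.0005,0.0009,0,0.012]]]' >&3 && python3 c.py && python3 -m handwheel '[[[0,0,0,0.0005,0.0009,0,0.012]]]' >&3 && python3 c.py && python3 -m handwheel '[[[0,0,0,0.0005,0.0009,0,0.012]]]' >&3 && python3 c.py && python3 -m handwheel '[[[0,0,0,0.0005,0.0009,0,0.012]]]' >&3 && python3 c.py && python3 -m handwheel '[[[0,0,0,0.0005,0.0009,0,0.012]]]' >&3 && python3 c.py && python3 -m handwheel '[[[0,0,0,0.0005,0.0009,0,0.012]]]' >&3 && python3 c.py && python3 -m handwheel '[[[0,0,0,0.0005,0.0009,0,0.012]]]' >&3 && python3 c.py
```

```text
th 134.4 R 65.5 resist 2.6 radial 4.2 z 4.2 t 23.20
th 135.2 R 65.5 resist 3.0 radial 4.1 z 4.2 t 23.30
th 136.2 R 65.5 resist 3.5 radial 4.4 z 4.1 t 23.40
th 137.1 R 65.5 resist 2.9 radial 2.9 z 5.2 t 23.50
th 138.0 R 65.5 resist 2.7 radial 3.1 z 4.8 t 23.60
th 138.9 R 65.6 resist 2.1 radial 2.4 z 3.9 t 23.70
th 139.8 R 65.6 resist 3.2 radial 2.5 z 4.2 t 23.80
th 140.7 R 65.6 resist 2.3 radial 2.5 z 4.8 t 23.90
th 141.5 R 65.6 resist 3.1 radial 3.4 z 5.2 t 24.00
th 142.4 R 65.6 resist 2.8 radial 2.6 z 3.9 t 24.10
th 143.3 R 65.6 resist 2.8 radial 2.5 z 3.6 t 24.20
th 144.1 R 65.6 resist 2.6 radial 2.5 z 4.7 t 24.30
th 145.0 R 65.6 resist 3.1 radial 1.5 z 4.5 t 24.40
th 145.9 R 65.6 resist 1.8 radial 2.5 z 5.1 t 24.50
th 146.8 R 65.6 resist 3.4 radial 1.4 z 4.9 t 24.60
th 147.8 R 65.6 resist 3.1 radial 1.7 z 5.5 t 24.70
th 148.6 R 65.6 resist 2.4 radial 3.0 z 4.7 t 24.80
th 149.5 R 65.6 resist 3.6 radial 2.3 z 4.6 t 24.90
th 150.4 R 65.6 resist 2.7 radial 1.0 z 5.0 t 25.00
th 151.3 R 65.6 resist 2.6 radial 0.9 z 5.6 t 25.10
```

```bash
exec 3>/dev/null; python3 -m handwheel '[[[0,0,0,0.0006,0.0013,0,0.012]]]' >&3 && python3 c.py && python3 -m handwheel '[[[0,0,0,0.0006,0.0013,0,0.012]]]' >&3 && python3 c.py && python3 -m handwheel '[[[0,0,0,0.0006,0.0013,0,0.012]]]' >&3 && python3 c.py && python3 -m handwheel '[[[0,0,0,0.0006,0.0013,0,0.012]]]' >&3 && python3 c.py && python3 -m handwheel '[[[0,0,0,0.0006,0.0013,0,0.012]]]' >&3 && python3 c.py && python3 -m handwheel '[[[0,0,0,0.0005,0.0013,0,0.012]]]' >&3 && python3 c.py && python3 -m handwheel '[[[0,0,0,0.0005,0.0013,0,0.012]]]' >&3 && python3 c.py && python3 -m handwheel '[[[0,0,0,0.0005,0.0013,0,0.012]]]' >&3 && python3 c.py && python3 -m handwheel '[[[0,0,0,0.0004,0.0013,0,0.012]]]' >&3 && python3 c.py && python3 -m handwheel '[[[0,0,0,0.0004,0.0013,0,0.012]]]' >&3 && python3 c.py && python3 -m handwheel '[[[0,0,0,0.0004,0.0013,0,0.012]]]' >&3 && python3 c.py && python3 -m handwheel '[[[0,0,0,0.0003,0.0014,0,0.012]]]' >&3 && python3 c.py && python3 -m handwheel '[[[0,0,0,0.0003,0.0014,0,0.012]]]' >&3 && python3 c.py && python3 -m handwheel '[[[0,0,0,0.0003,0.0014,0,0.012]]]' >&3 && python3 c.py && python3 -m handwheel '[[[0,0,0,0.0003,0.0014,0,0.012]]]' >&3 && python3 c.py && python3 -m handwheel '[[[0,0,0,0.0002,0.0014,0,0.012]]]' >&3 && python3 c.py && python3 -m handwheel '[[[0,0,0,0.0002,0.0014,0,0.012]]]' >&3 && python3 c.py && python3 -m handwheel '[[[0,0,0,0.0002,0.0014,0,0.012]]]' >&3 && python3 c.py && python3 -m handwheel '[[[0,0,0,0.0001,0.0014,0,0.012]]]' >&3 && python3 c.py && python3 -m handwheel '[[[0,0,0,0.0001,0.0014,0,0.012]]]' >&3 && python3 c.py
```

```text
th 152.6 R 65.6 resist 2.6 radial 1.5 z 5.2 t 25.20
th 153.9 R 65.7 resist 2.8 radial 2.5 z 4.8 t 25.30
th 155.1 R 65.7 resist 3.5 radial 1.6 z 4.9 t 25.40
th 156.4 R 65.7 resist 2.7 radial 1.5 z 4.9 t 25.50
th 157.6 R 65.7 resist 3.8 radial 0.6 z 4.3 t 25.60
th 158.8 R 65.7 resist 4.4 radial 0.8 z 4.3 t 25.70
th 160.0 R 65.7 resist 2.6 radial 1.6 z 4.2 t 25.80
th 161.2 R 65.7 resist 2.4 radial 0.2 z 3.8 t 25.90
th 162.4 R 65.7 resist 2.8 radial 0.2 z 3.8 t 26.00
th 163.6 R 65.7 resist 2.6 radial -0.0 z 3.1 t 26.10
th 164.8 R 65.7 resist 3.3 radial -0.1 z 4.2 t 26.20
th 166.0 R 65.7 resist 2.6 radial 0.1 z 3.9 t 26.30
th 167.3 R 65.7 resist 3.5 radial -0.9 z 3.8 t 26.40
th 168.5 R 65.7 resist 3.2 radial -0.2 z 3.9 t 26.50
th 169.8 R 65.8 resist 2.7 radial -1.3 z 4.0 t 26.60
th 171.0 R 65.8 resist 2.8 radial -2.0 z 3.7 t 26.70
th 172.2 R 65.7 resist 1.8 radial -1.6 z 3.6 t 26.80
th 173.4 R 65.8 resist 2.8 radial -1.6 z 3.0 t 26.90
th 174.6 R 65.7 resist 3.6 radial -3.1 z 2.3 t 27.00
th 175.9 R 65.8 resist 2.3 radial -2.7 z 2.8 t 27.10
```

```bash
exec 3>/dev/null; python3 -m handwheel '[[[0,0,0,-0.0002,0.0014,0,0.012]]]' >&3 && python3 c.py && python3 -m handwheel '[[[0,0,0,-0.0002,0.0014,0,0.012]]]' >&3 && python3 c.py && python3 -m handwheel '[[[0,0,0,-0.0001,0.0014,0,0.012]]]' >&3 && python3 c.py && python3 -m handwheel '[[[0,0,0,-0.0001,0.0014,0,0.012]]]' >&3 && python3 c.py && python3 -m handwheel '[[[0,0,0,-0.0001,0.0014,0,0.012]]]' >&3 && python3 c.py && python3 -m handwheel '[[[0,0,0,-0.0002,0.0014,0,0.012]]]' >&3 && python3 c.py && python3 -m handwheel '[[[0,0,0,-0.0002,0.0014,0,0.012]]]' >&3 && python3 c.py && python3 -m handwheel '[[[0,0,0,-0.0002,0.0014,0,0.012]]]' >&3 && python3 c.py && python3 -m handwheel '[[[0,0,0,-0.0002,0.0014,0,0.012]]]' >&3 && python3 c.py && python3 -m handwheel '[[[0,0,0,-0.0003,0.0014,0,0.012]]]' >&3 && python3 c.py && python3 -m handwheel '[[[0,0,0,-0.0003,0.0014,0,0.012]]]' >&3 && python3 c.py && python3 -m handwheel '[[[0,0,0,-0.0003,0.0014,0,0.012]]]' >&3 && python3 c.py && python3 -m handwheel '[[[0,0,0,-0.0003,0.0014,0,0.012]]]' >&3 && python3 c.py && python3 -m handwheel '[[[0,0,0,-0.0004,0.0013,0,0.012]]]' >&3 && python3 c.py && python3 -m handwheel '[[[0,0,0,-0.0004,0.0013,0,0.012]]]' >&3 && python3 c.py && python3 -m handwheel '[[[0,0,0,-0.0004,0.0013,0,0.012]]]' >&3 && python3 c.py && python3 -m handwheel '[[[0,0,0,-0.0005,0.0013,0,0.012]]]' >&3 && python3 c.py && python3 -m handwheel '[[[0,0,0,-0.0005,0.0013,0,0.012]]]' >&3 && python3 c.py && python3 -m handwheel '[[[0,0,0,-0.0005,0.0013,0,0.012]]]' >&3 && python3 c.py && python3 -m handwheel '[[[0,0,0,-0.0005,0.0013,0,0.012]]]' >&3 && python3 c.py
```

```text
th 177.1 R 65.7 resist 2.6 radial -2.7 z 3.2 t 27.20
th 178.2 R 65.8 resist 3.0 radial -2.5 z 2.7 t 27.30
th 179.4 R 65.7 resist 2.9 radial -2.2 z 3.5 t 27.40
th 180.6 R 65.8 resist 3.0 radial -1.9 z 3.5 t 27.50
th 181.8 R 65.7 resist 4.9 radial -2.1 z 3.8 t 27.60
```

```bash
python3 -m handwheel '[[[0,0,0,0,0,0,0.012]]]' >/dev/null; python3 c.py && python3 -m handwheel '[[[0,0,0,-0.0001,0.0010,0,0.012]]]' >/dev/null; python3 c.py && python3 -m handwheel '[[[0,0,0,-0.0001,0.0010,0,0.012]]]' >/dev/null && python3 c.py
```

```text
th 181.8 R 65.7 resist 3.1 radial -1.7 z 3.8 t 27.70
th 182.3 R 65.7 resist 6.5 radial -2.4 z 3.5 t 27.80
```

```bash
python3 -m handwheel '[[[0,0,0,0,0,0,0.012],[0,0,0,0,0,0,0.012]]]' >/dev/null; python3 c.py;  python3 -m handwheel '[[[0,0,0,0,0.0005,0,0.012],[0,0,0,0,0,0,0.012]]]' >/dev/null; python3 c.py
python3 - <<'E'
from h import *
w=cams.capture("wrist");a=cams.capture("side")
k=lambda I,x,y,w,h:cv2.resize(I[y:y+h,x:x+w,::-1],(400,300),interpolation=2)
cv2.imwrite("pics/a4.png",np.hstack([k(w,0,0,640,480),k(a,280,130,120,90)]))
E
```

```text
th 182.3 R 65.7 resist 5.1 radial -3.1 z 3.3 t 28.00
th 182.5 R 65.7 resist 6.5 radial -2.2 z 3.4 t 28.20
```

View pics/a4.png

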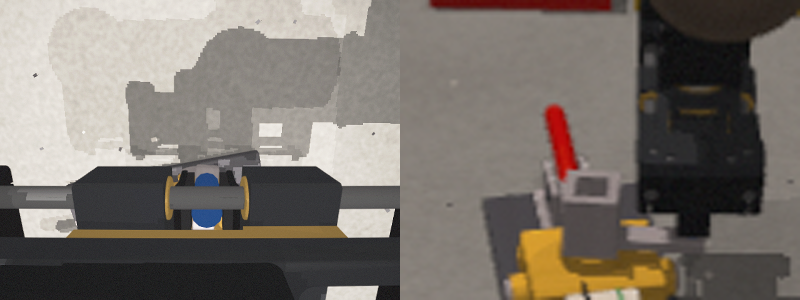

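```bash
python3 -m handwheel '[[[0,0,0,0,0.0006,0,0.012],[0,0,0,0,0,0,0.012],[0,0,0,0,0,0,0.012]]]' >/dev/null; python3 c.py
```

```text
th 182.8 R 65.7 resist 7.0 radial -2.3 z 3.5 t 28.60
```

Solid at 182°, 2.5 turns; resistance climbs with almost no motion. I ease the push, let go and rise clear.

```bash
python3 -m handwheel '[[[0,0,0,0,-0.0012,0,0.012],[0,0,0,0,0,0,0.050],[0,0,0,0,0,0,0.050],[0,0,0,0,0,0,0.050],[0,0,0,0,0,0,0.050],[0,0,0,0,0,0,0.050],[0,0,0,0,0,-0.010,0.050],[0,0,0,0,0,-0.030,0.050],[0,0,0,0,0,-0.040,0.050],[0,0,0,0,0,-0.040,0.050],[0,0,0,0,0,-0.040,0.050],[0,0,0,0,0,0,0.050]]]'
python3 -m handwheel '[[[0,0,0,-0.04,0,0,0.050],[0,0,0,-0.025,0,0,0.050],[0,0,0,0,0,0,0.050],[0,0,0,0,0,0,0.050],[0,0,0,0,0,0,0.050]]]'
python3 - <<'E'
from h import *
s=r.sense();w=cams.capture("wrist");a=cams.capture("side")
k=lambda I,x,y,w,h:cv2.resize(I[y:y+h,x:x+w,::-1],(400,300),interpolation=2)
cv2.imwrite("pics/a5.png",np.vstack([np.hstack([k(w,0,0,640,480),k(w,232,150,200,150)]),np.hstack([k(w,360,180,80,60),k(a,280,130,120,90)])]))
print(proj(cam("wrist",s),[[.5746,-.1424,.112],[.5096,-.144,.128]]),s["time_s"])
E
```

```text
time_s: 29.8
tcp_pos: [0.5124, -0.1399, 0.255]
ee_rot: [[-1.0, -0.028, 0.014], [-0.028, 1.0, -0.002], [-0.014, -0.002, -1.0]]
wrist_force: [0.0, -0.2, -0.2]
gripper_width: 0.575
gripper_force: 0.0
time_s: 30.3
tcp_pos: [0.5733, -0.1377, 0.2476]
ee_rot: [[-1.0, -0.026, -0.001], [-0.026, 1.0, 0.0], [0.001, 0.0, -1.0]]
wrist_force: [0.2, -0.3, -0.0]
gripper_width: 0.573
gripper_force: 0.0
[[325.46338611 233.0931361 ]
 [325.14653074 148.00106272]] 30.3
```

View pics/a5.png

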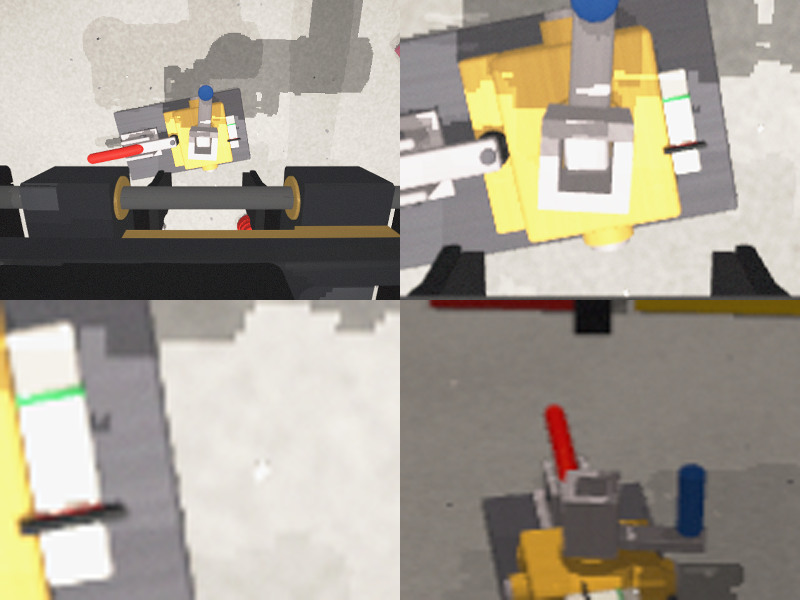

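The flag lies over the lower half of the red mark (bottom-left crop (72,518)). The crank sits upright and fully down, with its grip free at crop (595,5), and the robot is clear of everything. Handing in.

```bash
python3 -c "
from station import r
print(r.finish_job())"
```

```text
the job is handed in; nothing more can be done
None
```

I seated the crank key on the spindle, wound it clockwise about 2.5 turns until it came up solid (about 7 N resistance at the grip), let go with the crank still fully down, and handed the job in at about 30 s; no verdict was returned.

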